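Empty the tipping scrap bin and keep it tipped

ROBOT

A 7-joint arm with a two-finger parallel gripper is mounted at the origin on the work surface. World frame = base frame: x ahead of the robot, y to its left, z up, the work surface at z = 0. Lengths are in m, angles in rad, forces in N, time in s.
With the tool pointing down it reaches from about 0.4 to 0.875 m from the base axis. Payload 19.3 kg.
Tool frame: the origin (TCP) lies midway between the tips of the shut fingers; the grasp point (between the pads) lies 19 mm behind it (bot.pinch_z is the distance from the TCP to the grasp point, in m); z points along the fingers, y is the direction in which the jaws open and shut (so a half turn about z gives the same grasp; the last joint's range is limited). The gripper opens to 85 mm and grips with 20 to 120 N. Pads are 22 mm wide; open, the fingers measure 114 mm over their backs; the gripper's body (76 mm by 85 mm) begins 54 mm behind the grasp point. The pads swing forward as they close: fully open they stand 13 mm farther back than shut.
Start: joints at [-1.183, 0.521, -0.036, 1.599, 0.021, 1.021, -0.113], TCP at [0.276, 0.561, 0.231] pointing down, gripper open.
Joint ranges: [-2.91, 2.91], [-0.3, 2.13], [-1.5, 1.42], [0.17, 2.43], [-1.26, 4.41], [0.16, 1.93], [-2.52, 2.52]. Speed limits (rad/s): [1.89, 1.89, 2.39, 2.39, 3.01, 3.01, 3.01].

INTERFACE

Orientations are given as [roll, pitch, yaw] about the fixed x, y, z axes, in that order (R = Rz(yaw) Ry(pitch) Rx(roll)).
In Python, from workcell import bot gives the robot as it stands. The module is installed in compiled form; this text tells all that it offers.
- The arm moves only by the tool move_arm, never from a script. Its argument "moves" is text: rows parted by semicolons, each of 4 numbers parted by spaces: the shift along the tool's x, y, z in mm, then the turn about the tool's z in rad. In form: dx dy dz yaw; .... A call has exactly 10 rows; each row is the pose to reach, as a shift and turn from the pose commanded when the call began, along the tool's axes at that moment; what a row does not reach only later rows make up. A row lasts 1/12 s, in which the tool goes at most 41.7 mm and 7.16 degrees, less where a joint would pass 70% of its speed; a pose out of reach is approached as far as the arm can. A call with a gripper value outside its range is refused whole. "grip" is the opening, from 0 (shut) to 1 (fully open), set as the call begins (left out, the last holds). The fingers move at their own pace and stop on an object; "grip_force" is the grip in N (left out, the last holds). Time passes only in rows, so rows that repeat a pose let the fingers close, or fill a call up. It gives the time, the measured TCP pose, the force and the opening at its end, in the units of the state.
- bot.observe(): the state, without advancing time (a new reading comes with each control period).
- bot.grab_frame(name): name is "scene" or "side" or "wrist"; returns a dict with "frame" (420x560x3 uint8, red, green, blue), "z_map" (420x560 float32, m along the optical axis (not along the pixel's ray), 0 where there is no reading), "K" (3x3 intrinsics, pixels), "eye" and "attitude" of the camera in the world. Camera axes: x right, y up, looking along -z (the intrinsics and any distortion apply to the point x, -y, -z); pixel columns grow to the right and rows downward; lengths in m; the calibration is good to about 2 mm. A picture is of the moment at which its call begins.
- bot.job_done(): hands the job in, once; it reports no verdict.
Trained networks look in a picture, given as the dict that the camera call returned (one of the last four; its "shot" number tells which), for a name from the list of things; names that differ only in an ending like _2 or _b are one class to them, and where a whole thing is asked for, a point or a joint stands for the part that bears it (a point fixed in the world has none). Each returns a list of dicts, best first, with "conf" (0 to 1); they miss things now and then, are a little off and sometimes report something else, mostly with a low value. They report only what shows in the picture. A call takes as long as a camera call.
- bot.search_frame(picture, label): "at" ([column, row] in pixels, amid what is visible of it).
- bot.pinpoint(picture, label): "at" ([column, row] in pixels: a listed point, or the origin of a listed thing).
The state is a dict: "clock": time; "qpos": joint angles; "qd": joint speeds; "joint_efforts": joint torques, N m; "position": TCP position; "tool_rot": TCP orientation; "force": force on the tool from outside, world axes, zero at the start; "moment": the same for the moment, N m; "grip_width": finger opening in m.
Only numpy, scipy, OpenCV 4.12 (cv2) and the standard library are available. Lean on these libraries where they do the work, as an engineer would, in place of code of your own. Each camera call takes 0.05 s, during which the arm holds its last target. There are 200 camera calls.

TASK

Empty the stone offcuts from the tipping scrap bin into the catch tray under its lip: with the bin upright, turn the black stop-selector knob until it clicks in at the green dot (full tip), then swing the red-handled tipping lever over and down towards you until the bin's stop finger sits on the short green post, without leaning hard on it. The bin is sprung and swings back up if let go, so keep the lever down on that stop for a good two seconds and finish still holding it there, with all four offcuts lying in the tray. Leave the carvings and hand tools on the counter where they lie.

Things in the scene. Friction and masses are not known exactly. Their poses are not given: they have to be found in the camera images.
- station: Green steel stand of the tipping scrap bin, bolted down, 300 mm long, cheeks at y = +-94 mm. Origin: on the counter, below the middle of the horizontal pivot pin, which runs along the stand's y, 160 mm up. The bin tips to the stand's +x, which faces the robot (to within 0.2 rad); lever on the stand's -y side (the robot's left), stop selector on its +y side.
- bin (a joint): Tip of the steel bin about its pivot pin, rad; grows as lip and lever come over and down. 0: upright, held by a spring. It stops on the selected post: at about 0.41 (white), 0.81 (yellow) or 1.17 (green, full tip). Needs about 9 N at the lever grip to start, about 14 N at full tip; let go, it swings back to 0. The stones slide out at tips of about 0.7 to 1.0.
- lever: Tipping lever fixed to the -y end of the pivot pin: flat green bar in the plane 113 mm to -y of the stand's origin, ending in a red cylindrical handle, 24 mm in diameter, whose axis is parallel to the pivot, 130 mm from it. Lever, pin and bin turn together. Origin on the pivot axis.
- lever_grip (a point): Point on the red handle's axis, 180 mm to -y of the stand's origin; the handle (24 mm thick) runs from 127 to 235 mm. Bin upright: 44 mm to +x of the pivot and 282 mm above the counter. Tipping carries it on a circle of 130 mm radius about the pivot, over to +x and down: about 130 mm to +x and 167 mm above the counter at full tip.
- selector (a joint): Angle of the stop turret and its black knob, rad, growing anticlockwise seen from above. Spring detents at 0 (white dot, tallest post, small tip), 0.70 (yellow, middle post, half tip) and 1.40 (green, shortest post, full tip); end stops at -0.1 and 1.5. About 0.3 N m carries it over a click. It starts at white or yellow.
- knob_grip (a point): Grip point of the knob on its vertical axis, 242 mm up, 60 mm to +x and 165 mm to +y of the stand's origin: a black bar 54 x 14 mm, from 224 to 254 mm height, over an 86 mm dial plate with its top at 213 mm. The bar's white-lined end points, in the stand's frame, in the direction (joint value + 2.44 rad) anticlockwise from +x: away from the robot at the yellow dot.
- stop_finger: Steel finger 16 mm high fixed to the +y end of the pivot pin, pointing to +x; it comes down on whichever turret post stands under it. Origin on the pivot axis.
- tray: Aluminium catch tray, 260 x 166 x 60 mm, walls 5 mm, fixed, under and in front of the pouring lip. Origin: centre of its underside; axes as the stand's.
- tray_in (a point): Centre of the tray's inner floor, 5 mm above the counter; inside 250 mm (x) by 156 mm (y), 55 mm deep.
- offcut_pink: Pink soapstone offcut, about 35 mm across and 30 mm high, in the bin at the start. Origin: centre of its underside.
- offcut_grey: Grey soapstone offcut, about 35 mm across and 24 mm high, in the bin at the start. Origin: centre of its underside.
- offcut_cream: Cream soapstone offcut, about 35 mm across and 26 mm high, in the bin at the start. Origin: centre of its underside.
- offcut_red: Dark pink soapstone offcut, about 35 mm across and 28 mm high, in the bin at the start. Origin: centre of its underside.
- rhino: Pink soapstone rhino, 180 mm long, 68 mm wide, 97 mm high, standing on the counter; head to its +x. Origin: underside.
- trinket_box: Open grey soapstone box, 110 x 85 x 50 mm. Origin: centre of its underside.
- box_lid: Lid of that box set aside, 110 x 85 x 10 mm with a knob to 32 mm. Origin: centre of its underside.
- sanding_block: Wooden sanding block, 100 x 60 x 34 mm. Origin: centre of its underside.
- burnishing_stick: Dark wooden burnishing stick, 200 mm long along its x, 22 mm wide, 15 mm thick, lying to one side of the bin. Origin: on the counter under its middle.
- riffler: Curved steel riffler, 218 mm long along its x, 11 mm thick, lying to one side of the bin. Origin: on the counter under its middle.

How it is judged:
On the way, in this order (a step that is already met when the one before it is completed fails the run):
1. the selector is clicked in at the green dot while the bin is still upright (value of joint selector above 1.28 rad and value of joint bin below 0.12 rad), for 0.2 s.
2. the robot holds the lever down on the green stop for a second and a half (value of joint selector above 1.28 rad and value of joint bin above 1.11 rad and (contact force between lever and the fingers above 2 N or contact force between lever and the arm above 2 N)), for 1.5 s.
At the end, for the whole second after the job is handed in: Selector within 0.12 rad of the green detent (1.40); bin tipped to within 0.06 rad of the green stop (1.17), its stop finger touching the post, and held there by the robot on the lever (more than 2 N); all four offcuts inside the tray and at rest (all of step 2 and contact force between stop_finger and anything else above 0.5 N and x of offcut_pink in the frame of tray_in between -0.127 and 0.127 m and y of offcut_pink in the frame of tray_in between -0.08 and 0.08 m and z of each of offcut_pink, offcut_grey, offcut_cream, offcut_red in the frame of tray_in below 0.065 m and x of offcut_grey in the frame of tray_in between -0.127 and 0.127 m and y of offcut_grey in the frame of tray_in between -0.08 and 0.08 m and x of offcut_cream in the frame of tray_in between -0.127 and 0.127 m and y of offcut_cream in the frame of tray_in between -0.08 and 0.08 m and x of offcut_red in the frame of tray_in between -0.127 and 0.127 m and y of offcut_red in the frame of tray_in between -0.08 and 0.08 m and linear speed of each of offcut_pink, offcut_grey, offcut_cream, offcut_red below 0.03 m/s); the arm keeps its last pose, push and grip.
It fails at once if a carving or hand tool was moved more than 30 mm (distance of any of rhino, trinket_box, box_lid, sanding_block, burnishing_stick, riffler from where it was at the start of the episode above 0.03 m).
It fails at once if the lever was leaned on so hard that the stop took more than 80 N (some 60 N on the handle) (contact force between stop_finger and anything else above 80 N).
It also fails if it takes over 58 s, if anything falls off the work surface, if the arm or the gripper's body presses on something with over 40 N, if the wrist force passes 120 N, or if a joint passes its speed limit or range.

## Working session

There is one attempt and no reset: what is moved stays moved. The work goes in short steps, Python scripts to look and compute and a tool call to move; the robot and the scene stay as the last step left them, time stands still between calls to the robot, and variables do not carry over. Pictures are saved under pics/ and viewed, about 8 in all and at most 12, crops included, and the job is handed in when it is done.

Besides the shell and the picture viewer there is one more tool, called after "Request:" by a JSON object that holds its "fn" and its "kwargs". move_arm: Moves the arm, as the interface text tells. Its arguments: {"type":"object","properties":{"moves":{"type":"string"},"grip":{"type":"number"},"grip_force":{"type":"number"}},"required":["moves"]}

```bash
mkdir -p pics
cat > h.py <<'E'
import numpy as np, cv2
from workcell import bot
from scipy.spatial.transform import Rotation as R
def rot(p):
    a=np.array(p["attitude"],float)
    if a.shape==(3,3): return a
    return R.from_euler('xyz',a).as_matrix() if a.size==3 else R.from_quat(a).as_matrix()
def cloud(p):
    z=p["z_map"];K=np.array(p["K"]);v,u=np.mgrid[:z.shape[0],:z.shape[1]]
    c=np.stack([(u-K[0,2])/K[0,0]*z,-(v-K[1,2])/K[1,1]*z,-z],-1)
    return c@rot(p).T+np.array(p["eye"])
def ray(p,uv):
    K=np.array(p["K"]);d=np.array([(uv[0]-K[0,2])/K[0,0],-(uv[1]-K[1,2])/K[1,1],-1]);return rot(p)@d
def at_height(p,uv,h):
    d=ray(p,uv);e=np.array(p["eye"]);return e+d*(h-e[2])/d[2]
def save(p,n,s=1.0): cv2.imwrite(n,cv2.resize(p["frame"][:,:,::-1],None,fx=s,fy=s))
E
python3 - <<'E'
from h import *
s=bot.observe();print({k:np.round(v,3) for k,v in s.items()})
for n in ("scene","side"):
    p=bot.grab_frame(n);save(p,f"pics/{n}0.png");print(n,p["attitude"],p["eye"],[k for k in p])
    C=cloud(p)
    for l,h in (("station",0),("knob_grip",.242),("lever_grip",.282),("tray_in",.005),("lever",.16),("stop_finger",.16)):
        for r in bot.pinpoint(p,l)[:1]:
            print(l,np.round(r["at"]),round(r["conf"],2),np.round(at_height(p,r["at"],h),3))
E
```

```text
{'clock': np.float64(0.0), 'qpos': array([-1.183,  0.522, -0.036,  1.6  ,  0.021,  1.021, -0.113]), 'qd': array([ 0.   ,  0.001,  0.   , -0.   , -0.001,  0.002,  0.   ]), 'joint_efforts': array([ 1.0000e-03, -9.2712e+01,  1.9810e+00, -3.6993e+01,  1.8000e-02,
        8.0000e-03,  0.0000e+00]), 'position': array([0.276, 0.56 , 0.231]), 'tool_rot': array([-3.141,  0.   ,  2.684]), 'force': array([-0.289,  0.341, -0.223]), 'moment': array([ 0.022, -0.055,  0.01 ]), 'grip_width': np.float64(0.086)}
scene [ 6.67672800e-01 -7.63288600e-04  1.14974111e+00] [ 1.30022071 -0.34638093  1.26194873] ['frame', 'z_map', 'K', 'eye', 'attitude', 'shot']
knob_grip [209. 219.] 0.87 [ 0.515 -0.19   0.242]
lever_grip [342. 191.] 0.56 [0.6   0.15  0.282]
stop_finger [294. 264.] 0.45 [ 0.683 -0.022  0.16 ]
side [ 0.68442632 -0.01438447 -0.23899801] [ 0.26820065 -0.9871847   1.44276925] ['frame', 'z_map', 'K', 'eye', 'attitude', 'shot']
station [300. 252.] 0.82 [ 0.604 -0.04   0.   ]
knob_grip [290. 251.] 0.86 [ 0.519 -0.188  0.242]
lever_grip [291. 160.] 0.75 [0.609 0.149 0.282]
tray_in [271. 250.] 0.69 [ 0.503 -0.011  0.005]
lever [287. 168.] 0.41 [0.619 0.232 0.16 ]
```

View images.

View pics/scene0.png

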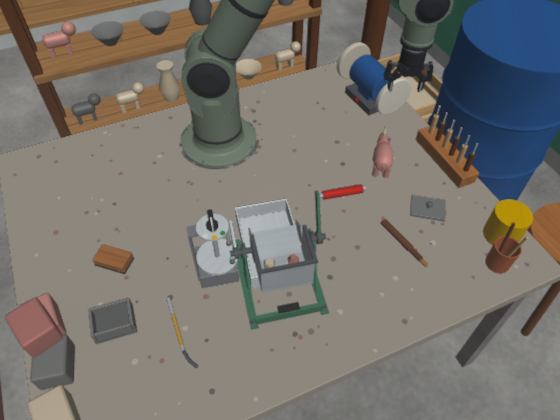

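View pics/side0.png

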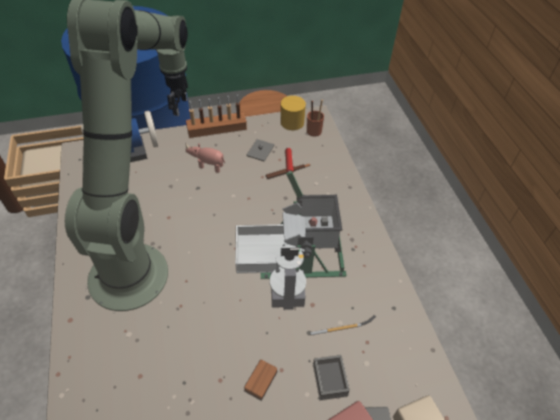

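Scene view: knob at (210,220), red handle (342,191), offcuts in the bin (280,262), stick and riffler clear to the sides. Side view: knob (290,253), handle (290,160). Next I measure the knob's bar angle.

Run:
```python
from h import *
out=[]
for n in ("scene","side"):
    p=bot.grab_frame(n);C=cloud(p)
    for nm,h0,h1,c,r in (("bar",.236,.262,(.517,-.189),.05),("handle",.265,.30,(.605,.15),.09)):
        m=(C[...,2]>h0)&(C[...,2]<h1)&(np.hypot(C[...,0]-c[0],C[...,1]-c[1])<r)
        P=C[m]; q=P[:,:2]; lo,hi=q.min(0),q.max(0)
        w,V=np.linalg.eigh(np.cov(q.T)); print(n,nm,len(P),np.round(P.mean(0),3),np.round(V[:,1],2),np.round(np.ptp((q-q.mean(0))@V,axis=0),3), P[:,2].max().round(3))
    u,v=(209,219) if n=="scene" else (290,251)
    out.append(cv2.resize(p["frame"][v-40:v+40,u-40:u+40,::-1],(400,400),interpolation=cv2.INTER_CUBIC))
cv2.imwrite("pics/crop.png",np.hstack(out))
```

```text
scene bar 111 [ 0.524 -0.188  0.252] [-0.98  0.2 ] [0.014 0.056] 0.26
scene handle 459 [0.604 0.138 0.288] [0.19 0.98] [0.032 0.137] 0.3
side bar 120 [ 0.514 -0.19   0.248] [-0.98  0.2 ] [0.017 0.055] 0.259
side handle 218 [0.594 0.129 0.287] [0.18 0.98] [0.028 0.135] 0.298
```

View pics/crop.png

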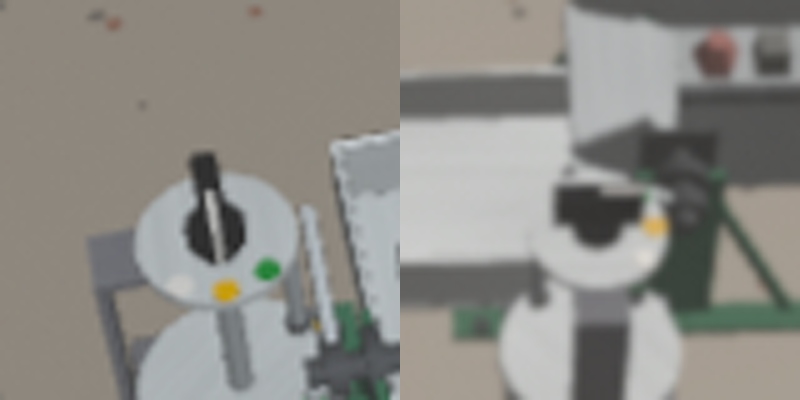

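Request:
{"fn": "move_arm", "kwargs": {"moves": "-25 -25 -60 0.12; -50 -50 -119 0.25; -75 -80 -119 0.37; -100 -105 -119 0.5; -130 -135 -119 0.62; -157 -162 -119 0.75; -184 -190 -119 0.87; -211 -218 -119 1.0; -238 -246 -119 1.12; -265 -274 -119 1.24", "grip": 1}}

```text
clock: 1.63
position: [0.3882, 0.2107, 0.3505]
tool_rot: [3.141, -0.001, 1.438]
force: [1.2, 0.8, 0.2]
grip_width: 0.0854
```

Request:
{"fn": "move_arm", "kwargs": {"moves": "-37 17 0 0.12; -74 35 0 0.25; -110 52 0 0.37; -147 69 0 0.5; -184 87 0 0.62; -221 104 0 0.75; -258 121 0 0.87; -294 138 0 1.0; -331 156 0 1.12; -368 173 0 1.24"}}

```text
clock: 2.47
position: [0.5135, -0.1761, 0.3505]
tool_rot: [3.141, -0.001, 0.198]
force: [0.6, 1.6, 0.4]
grip_width: 0.0852
```

Request:
{"fn": "move_arm", "kwargs": {"moves": "0 0 0 0.12; 0 0 0 0.24; 0 0 0 0.35; 0 0 0 0.411; 0 0 0 0.411; 0 0 0 0.411; 0 0 0 0.411; 0 0 0 0.411; 0 0 0 0.411; 0 0 0 0.411"}}

```text
clock: 3.3
position: [0.513, -0.1743, 0.3503]
tool_rot: [-3.141, -0.0, -0.207]
force: [-0.4, 0.3, -0.1]
grip_width: 0.0854
```

Run:
```python
from h import *
s=bot.observe();print(s["position"],s["tool_rot"],s["qpos"].round(2) if hasattr(s["qpos"],"round") else s["qpos"])
p=bot.grab_frame("wrist");save(p,"pics/w1.png");C=cloud(p)
m=(C[...,2]>.247)&(C[...,2]<.262)&(np.hypot(C[...,0]-.518,C[...,1]+.189)<.05)
q=C[m][:,:2]
if len(q)>10:
    b=cv2.minAreaRect((q*1000).astype(np.float32));w,V=np.linalg.eigh(np.cov(q.T));print(len(q),b,V[:,1],C[m][:,2].max())
for r in bot.pinpoint(p,"knob_grip")[:1]: print(r,at_height(p,r["at"],.242))
```

```text
[ 0.51300249 -0.17431533  0.35033938] [-3.14145538e+00 -9.27184813e-05 -2.06568534e-01] [-0.42  0.38  0.88  1.69 -0.31  1.22 -1.24]
1318 ((521.30224609375, -186.20037841796875), (13.970171928405762, 54.241695404052734), 78.40135955810547) [-0.98184314  0.18969463] 0.25635592451630507
{'at': [296.3, 198.8], 'conf': 0.88} [ 0.52027487 -0.18550979  0.242     ]
```

View pics/w1.png

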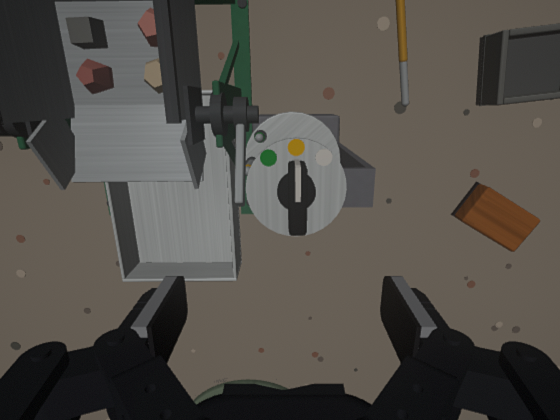

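The knob's white-lined end is at the yellow dot, knob centred at pixel (297,190). Stones are in the bin at upper left and the way down is clear.

Request:
{"fn": "move_arm", "kwargs": {"moves": "5 5 20 -0.016; 10 10 40 -0.016; 10 10 65 -0.016; 10 10 90 -0.016; 10 10 110 -0.016; 10 10 124 -0.016; 10 10 124 -0.016; 10 10 124 -0.016; 10 10 124 -0.016; 10 10 124 -0.016", "grip": 0.6}}

```text
clock: 4.23
position: [0.5212, -0.1863, 0.2274]
tool_rot: [-3.142, -0.002, -0.191]
force: [-0.5, -0.2, -0.0]
grip_width: 0.0515
```

Request:
{"fn": "move_arm", "kwargs": {"moves": "0 0 0 0; 0 0 0 0; 0 0 0 0; 0 0 0 0; 0 0 0 0; 0 0 0 0; 0 0 0 0; 0 0 0 0; 0 0 0 0; 0 0 0 0", "grip": 0, "grip_force": 80}}

```text
clock: 5.07
position: [0.5209, -0.1865, 0.2269]
tool_rot: [3.141, -0.001, -0.192]
force: [-2.0, -0.4, 7.5]
grip_width: 0.0129
```

Request:
{"fn": "move_arm", "kwargs": {"moves": "0 0 0 -0.1; 0 0 0 -0.2; 0 0 0 -0.3; 0 0 0 -0.4; 0 0 0 -0.5; 0 0 0 -0.6; 0 0 0 -0.68; 0 0 0 -0.73; 0 0 0 -0.73; 0 0 0 -0.73"}}

```text
clock: 5.9
position: [0.5211, -0.1857, 0.2269]
tool_rot: [-3.141, -0.002, 0.539]
force: [-0.5, 5.5, 9.5]
grip_width: 0.0125
```

Request:
{"fn": "move_arm", "kwargs": {"moves": "0 0 0 0; 0 0 0 0; 0 0 0 0; 0 0 -10 0; 0 0 -30 0; 0 0 -60 0; 0 0 -90 0; 0 0 -120 0; 0 0 -130 0; 0 0 -130 0", "grip": 0.6}}

```text
clock: 6.73
position: [0.5215, -0.1867, 0.3593]
tool_rot: [3.139, -0.003, 0.539]
force: [0.3, -0.7, -0.1]
grip_width: 0.0508
```

Run:
```python
from h import *
s=bot.observe();print(s["position"],s["tool_rot"],np.round(s["qpos"],2))
p=bot.grab_frame("wrist");C=cloud(p);save(p,"pics/w2.png")
m=(C[...,2]>.247)&(C[...,2]<.262)&(np.hypot(C[...,0]-.521,C[...,1]+.186)<.05)
q=C[m][:,:2];w,V=np.linalg.eigh(np.cov(q.T));v=V[:,1]*np.sign(V[0,1]);print(len(q),q.mean(0),"bar angle",np.arctan2(v[1],v[0]),"was -0.191")
for n in ("scene","side"):
    p=bot.grab_frame(n);C=cloud(p)
    for r in bot.pinpoint(p,"lever_grip")[:1]: print(r,at_height(p,r["at"],.282))
    m=(C[...,2]>.27)&(C[...,2]<.298)&(np.hypot(C[...,0]-.61,C[...,1]-.16)<.09)&(p["frame"][...,0]>1.8*p["frame"][...,1])
    P=C[m];q=P[:,:2];w,V=np.linalg.eigh(np.cov(q.T));t=(q-q.mean(0))@V[:,1];print(n,len(q),q.mean(0),V[:,1],"ends",q.mean(0)+V[:,1]*t.min(),q.mean(0)+V[:,1]*t.max(),np.percentile(P[:,2],[5,50,95]))
```

```text
[ 0.52147885 -0.18671727  0.35934336] [ 3.13876812 -0.00328643  0.5385548 ] [-0.24  0.34  0.64  1.64 -0.21  1.23 -0.58]
1183 [ 0.5223545  -0.18508769] bar angle 0.5011691656715249 was -0.191
{'at': [339.8, 189.0], 'conf': 0.86} [0.59210374 0.14886092 0.282     ]
scene 322 [0.60756411 0.14843497] [0.19588411 0.98062705] ends [0.59717173 0.09640907] [0.61802062 0.20078193] [0.27963098 0.29039056 0.29595398]
{'at': [325.1, 222.5], 'conf': 0.24} [ 0.64144639 -0.13568224  0.282     ]
  avg = a.mean(axis, **keepdims_kw)
  ret = um.true_divide(
<stdin>:10: RuntimeWarning: Degrees of freedom <= 0 for slice
  c *= np.true_divide(1, fact)
  c *= np.true_divide(1, fact)
<stdin>:10: RuntimeWarning: Mean of empty slice.
Traceback (most recent call last):
ValueError: zero-size array to reduction operation minimum which has no identity
```

View pics/w2.png

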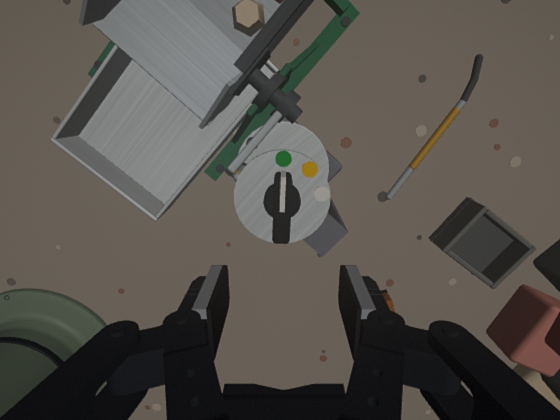

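Knob bar now points at the green dot: turned by +0.69 rad, at pixel (282,195). The bin is still upright. On to the lever.

Request:
{"fn": "move_arm", "kwargs": {"moves": "0 0 -35 0; 10 -10 -40 -0.08; 40 -40 -40 -0.17; 70 -70 -40 -0.27; 100 -99 -40 -0.37; 129 -128 -40 -0.47; 158 -157 -40 -0.57; 187 -186 -40 -0.67; 216 -215 -40 -0.77; 245 -243 -40 -0.832", "grip": 0.7}}

```text
clock: 7.82
position: [0.6063, 0.1503, 0.3955]
tool_rot: [-3.14, 0.0, 1.377]
force: [0.6, -1.2, 0.8]
grip_width: 0.0599
```

Request:
{"fn": "move_arm", "kwargs": {"moves": "0 0 0 0; 0 0 0 0; 0 0 0 0; 0 0 0 0; 0 0 0 0; 0 0 0 0; 0 0 0 0; 0 0 0 0; 0 0 0 0; 0 0 0 0"}}

```text
clock: 8.65
position: [0.6064, 0.1481, 0.3963]
tool_rot: [3.142, -0.0, 1.371]
force: [0.1, 0.1, 0.3]
grip_width: 0.0599
```

Run:
```python
from h import *
s=bot.observe();print(s["position"],s["tool_rot"],np.round(s["qpos"],2))
p=bot.grab_frame("wrist");C=cloud(p);save(p,"pics/w3.png");f=p["frame"].astype(int)
m=(C[...,2]>.26)&(C[...,2]<.305)&(f[...,0]>1.8*f[...,1])&(np.hypot(C[...,0]-.61,C[...,1]-.15)<.12)
q=C[m][:,:2]
if len(q)>10: print(cv2.minAreaRect((q*1000).astype(np.float32)),C[m][:,2].max(),len(q))
for r in bot.pinpoint(p,"lever_grip")[:1]: print(r,at_height(p,r["at"],.282))
```

```text
[0.60638986 0.14805487 0.39632092] [ 3.14155287e+00 -5.97972599e-05  1.37056524e+00] [-0.57  0.42  0.37  1.38 -0.15  1.37 -0.41]
((603.76953125, 150.5232696533203), (107.2305679321289, 23.47958755493164), 78.48416137695312) 0.29559461032698026 3906
```

View pics/w3.png

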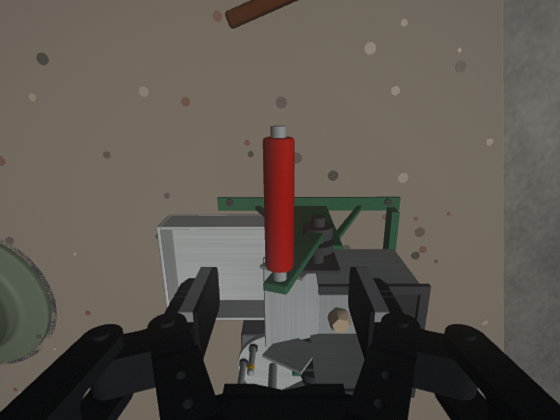

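Handle seen at pixels (280,205), centred between the jaws and clear of the bar. I descend and grip it.

Request:
{"fn": "move_arm", "kwargs": {"moves": "2 -3 25 0; 2 -3 55 0; 2 -3 85 0; 2 -3 110 0; 2 -3 125 0; 2 -3 133 0; 2 -3 133 0; 2 -3 133 0; 2 -3 133 0; 2 -3 133 0"}}

```text
clock: 9.58
position: [0.6043, 0.1508, 0.2645]
tool_rot: [3.14, -0.001, 1.371]
force: [-0.4, 1.0, 0.2]
grip_width: 0.0597
```

Request:
{"fn": "move_arm", "kwargs": {"moves": "0 0 0 0; 0 0 0 0; 0 0 0 0; 0 0 0 0; 0 0 0 0; 0 0 0 0; 0 0 0 0; 0 0 0 0; 0 0 0 0; 0 0 0 0", "grip": 0, "grip_force": 45}}

```text
clock: 10.42
position: [0.6032, 0.1509, 0.2638]
tool_rot: [-3.14, -0.0, 1.371]
force: [-7.9, 0.5, 9.0]
grip_width: 0.0228
```

Request:
{"fn": "move_arm", "kwargs": {"moves": "0 -6 2 0; 0 -13 5 0; 0 -20 9 0; 0 -27 13 0; 0 -33 17 0; 0 -39 22 0; 0 -45 27 0; 0 -51 33 0; 0 -56 39 0; 0 -61 46 0"}}

```text
clock: 11.25
position: [0.5464, 0.1624, 0.2188]
tool_rot: [3.136, -0.002, 1.37]
force: [8.8, -2.7, 13.7]
grip_width: 0.0227
```

Request:
{"fn": "move_arm", "kwargs": {"moves": "0 -5 6 0; 0 -9 13 0; 0 -13 22 0; 0 -17 32 0; 0 -20 39 0; 0 -22 47 0; 0 -23 55 0; 0 -24 60 0; 0 -24 60 0; 0 -24 60 0"}}

```text
clock: 12.08
position: [0.5216, 0.1674, 0.1581]
tool_rot: [3.139, -0.001, 1.37]
force: [-0.3, -3.7, 12.4]
grip_width: 0.0228
```

Request:
{"fn": "move_arm", "kwargs": {"moves": "0 0 2 0; 0 0 4 0; 0 0 6 0; 0 -1 7 0; 0 -1 8 0; 0 -1 9 0; 0 -1 10 0; 0 -1 10 0; 0 -1 10 0; 0 -1 10 0"}}

```text
clock: 12.92
position: [0.5203, 0.1677, 0.1483]
tool_rot: [3.14, -0.001, 1.371]
force: [-3.6, -2.1, 14.7]
grip_width: 0.0227
```

Request:
{"fn": "move_arm", "kwargs": {"moves": "0 0 0.5 0; 0 0 1 0; 0 0 1.5 0; 0 0 2 0; 0 0 2 0; 0 0 2 0; 0 0 2 0; 0 0 2 0; 0 0 2 0; 0 0 2 0"}}

```text
clock: 13.75
position: [0.5201, 0.1677, 0.1461]
tool_rot: [3.141, -0.001, 1.371]
force: [-3.2, -2.0, 12.3]
grip_width: 0.0227
```

Request:
{"fn": "move_arm", "kwargs": {"moves": "0 0 0.5 0; 0 0 1 0; 0 0 1.5 0; 0 0 2 0; 0 0 2 0; 0 0 2 0; 0 0 2 0; 0 0 2 0; 0 0 2 0; 0 0 2 0"}}

```text
clock: 14.58
position: [0.5199, 0.1678, 0.1442]
tool_rot: [3.141, -0.001, 1.371]
force: [-5.5, -2.1, 15.1]
grip_width: 0.0223
```

Run:
```python
from h import *
s=bot.observe();print(s["position"],s["force"])
o=[]
for n in ("scene","side"):
    p=bot.grab_frame(n);C=cloud(p);f=p["frame"].astype(int)
    m=(f[...,0]>1.8*f[...,1])&(f[...,0]>90)&(np.hypot(C[...,0]-.523,C[...,1]-.165)<.1)&(C[...,2]>.12)
    P=C[m]; print(n,len(P),P.mean(0) if len(P) else "",np.percentile(P[:,2],[50,90,98]) if len(P) else "")
    u,v=(250,230) if n=="scene" else (290,230)
    o.append(cv2.resize(p["frame"][v-60:v+60,u-65:u+65,::-1],(400,369),interpolation=cv2.INTER_CUBIC))
cv2.imwrite("pics/c4.png",np.hstack(o))
```

```text
[0.51987155 0.16777921 0.14415178] [-5.52853527 -2.10156782 15.09033064]
scene 166 [0.52279143 0.15675233 0.18036496] [0.1802253  0.18513571 0.20835124]
side 102 [0.51535444 0.15338057 0.18238944] [0.18047508 0.18775557 0.21752358]
```

View pics/c4.png

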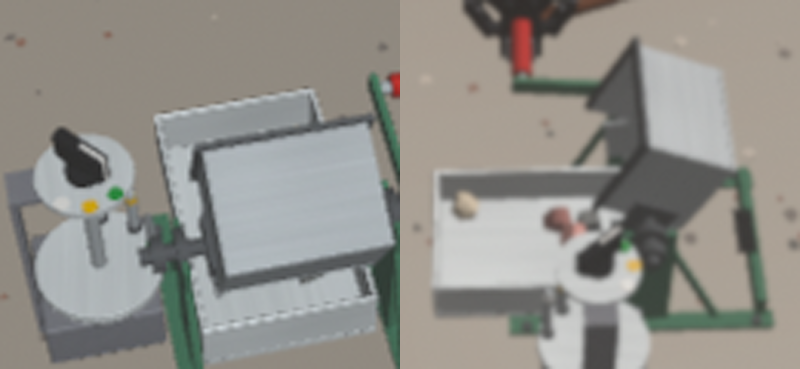

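The bin is over and stones are in the tray at right-crop (465,205), (560,220). The handle top reads about 0.185, so the handle may have slipped some millimetres in the pads. I grip harder, then press on slowly.

Request:
{"fn": "move_arm", "kwargs": {"moves": "0 0 0 0; 0 0 0 0; 0 0 0 0; 0 0 0 0; 0 0 0.5 0; 0 0 1 0; 0 0 1.5 0; 0 0 2 0; 0 0 2 0; 0 0 2 0", "grip": 0, "grip_force": 100}}

```text
clock: 15.52
position: [0.5198, 0.1678, 0.1423]
tool_rot: [3.141, -0.001, 1.371]
force: [-9.7, -1.6, 17.9]
grip_width: 0.0217
```

Request:
{"fn": "move_arm", "kwargs": {"moves": "0 0 0.5 0; 0 0 1 0; 0 0 1.5 0; 0 0 2 0; 0 0 2.5 0; 0 0 3 0; 0 0 3 0; 0 0 3 0; 0 0 3 0; 0 0 3 0"}}

```text
clock: 16.35
position: [0.5195, 0.1679, 0.1387]
tool_rot: [-3.141, -0.0, 1.371]
force: [-3.3, -1.9, 8.1]
grip_width: 0.0218
```

Run:
```python
from h import *
s=bot.observe();print(s["position"],s["force"],s["grip_width"])
p=bot.grab_frame("scene");C=cloud(p);f=p["frame"].astype(int)
m=(f[...,0]>1.8*f[...,1])&(f[...,0]>90)&(np.hypot(C[...,0]-.523,C[...,1]-.165)<.1)&(C[...,2]>.12)
P=C[m]; print(np.percentile(P[:,2],[5,50,90,95]))
# green lever bar: line in stand frame
ux=np.array([-.980,.198]);uy=np.array([-.198,-.980]);O=np.array([.521,-.186])-.06*ux-.165*uy
for n in ("scene","side"):
    p=bot.grab_frame(n);C=cloud(p);f=p["frame"].astype(int)
    X=(C[...,:2]-O)@ux;Y=(C[...,:2]-O)@uy;Z=C[...,2]
    m=(np.abs(Y+.113)<.012)&(X>.02)&(X<.15)&(Z>.12)&(Z<.23)&(f[...,1]>1.2*f[...,0])
    if m.sum()>10:
        z=np.polyfit(X[m],Z[m],1);print(n,m.sum(),"bar",z,"x",X[m].min(),X[m].max(),"z@.13",np.polyval(z,.13))
    m=(Y>.1)&(Y<.135)&(X>.02)&(X<.1)&(Z>.1)&(Z<.2)
    h=Z[m]; print(n,"finger",m.sum(), [(round(a,3),np.round(np.percentile(Z[m&(X>a)&(X<a+.01)],[50,95]),3)) for a in np.arange(.02,.1,.01) if (m&(X>a)&(X<a+.01)).sum()>3])
```

```text
[0.519478   0.16785797 0.13870888] [-3.27969853 -1.91652018  8.07754292] 0.02180195407879166
[0.16459589 0.17574575 0.18072286 0.18217166]
scene 110 bar [0.04651017 0.17092054] x 0.021342744979393712 0.140427027515549 z@.13 0.1769668642877237
scene finger 47 [(np.float64(0.03), array([0.145, 0.149])), (np.float64(0.04), array([0.136, 0.141])), (np.float64(0.05), array([0.13 , 0.131])), (np.float64(0.06), array([0.123, 0.125])), (np.float64(0.08), array([0.116, 0.131])), (np.float64(0.09), array([0.122, 0.135]))]
side 35 bar [0.0863525  0.16516948] x 0.054771206104326425 0.13840530500950834 z@.13 0.17639530884141452
side finger 11 [(np.float64(0.02), array([0.163, 0.175])), (np.float64(0.09), array([0.106, 0.111]))]
```

Request:
{"fn": "move_arm", "kwargs": {"moves": "0 0 0.5 0; 0 0 1 0; 0 0 1.5 0; 0 0 2 0; 0 0 2.5 0; 0 0 3 0; 0 0 3 0; 0 0 3 0; 0 0 3 0; 0 0 3 0"}}

```text
clock: 17.33
position: [0.5195, 0.1679, 0.1366]
tool_rot: [-3.141, -0.001, 1.371]
force: [-10.3, -2.5, 26.2]
grip_width: 0.0219
```

```bash
cat > chk.py <<'E'
from h import *
s=bot.observe();print(s["position"],s["force"],s["moment"],s["grip_width"])
ux=np.array([-.980,.198]);uy=np.array([-.198,-.980]);O=np.array([.521,-.186])-.06*ux-.165*uy
T=O+.155*ux  # rough
for n in ("scene","side"):
    p=bot.grab_frame(n);C=cloud(p);f=p["frame"].astype(int)
    X=(C[...,:2]-O)@ux;Y=(C[...,:2]-O)@uy;Z=C[...,2]
    m=(f[...,0]>1.8*f[...,1])&(f[...,0]>90)&(Y<-.11)&(Y>-.24)&(X>.05)&(X<.2)&(Z>.12)
    print(n,"handle x med %.3f z"%np.median(X[m]),np.percentile(Z[m],[50,90,95]).round(4))
    m=(np.abs(Y+.113)<.012)&(X>.02)&(X<.15)&(Z>.12)&(Z<.23)&(f[...,1]>1.2*f[...,0])
    print(" bar slope",np.polyfit(X[m],Z[m],1).round(3))
    for l in ("tray_in","offcut_pink","offcut_grey","offcut_cream","offcut_red"):
        for r in bot.pinpoint(p,l)[:1]:
            w=at_height(p,r["at"],.005)[:2]-O;print(" ",l,round(r["conf"],2),np.round(r["at"]),"stand xy",np.round([w@ux,w@uy],3))
E
python3 chk.py
```

```text
[0.51947105 0.16788566 0.13655099] [-10.31173581  -2.48900649  26.24739372] [-0.42776411  2.12204695  0.13502512] 0.02186506896545307
scene handle x med 0.126 z [0.1741 0.1788 0.1811]
 bar slope [0.045 0.17 ]
  offcut_red 0.43 [381. 169.] stand xy [ 0.336 -0.44 ]
side handle x med 0.133 z [0.1736 0.1793 0.1935]
 bar slope [0.029 0.169]
  tray_in 0.76 [274. 253.] stand xy [0.102 0.011]
  offcut_pink 0.36 [280. 256.] stand xy [0.082 0.023]
  offcut_grey 0.6 [286. 243.] stand xy [ 0.058 -0.035]
  offcut_cream 0.39 [241. 234.] stand xy [ 0.223 -0.078]
  offcut_red 0.44 [280. 241.] stand xy [ 0.077 -0.044]
```

Request:
{"fn": "move_arm", "kwargs": {"moves": "0 0 0 0; 0 0 0 0; 0 0 0 0; 0 0 0 0; 0 0 0 0; 0 0 0 0; 0 0 0 0; 0 0 0 0; 0 0 0 0; 0 0 0 0"}}

```text
clock: 18.77
position: [0.5195, 0.1679, 0.1366]
tool_rot: [-3.142, -0.001, 1.371]
force: [-10.3, -2.4, 26.3]
grip_width: 0.0218
```

Request:
{"fn": "move_arm", "kwargs": {"moves": "0 0 0 0; 0 0 0 0; 0 0 0 0; 0 0 0 0; 0 0 0 0; 0 0 0 0; 0 0 0 0; 0 0 0 0; 0 0 0 0; 0 0 0 0"}}

```text
clock: 19.6
position: [0.5195, 0.1679, 0.1366]
tool_rot: [-3.142, -0.001, 1.371]
force: [-9.9, -2.4, 26.7]
grip_width: 0.0219
```

Request:
{"fn": "move_arm", "kwargs": {"moves": "0 0 0 0; 0 0 0 0; 0 0 0 0; 0 0 0 0; 0 0 0 0; 0 0 0 0; 0 0 0 0; 0 0 0 0; 0 0 0 0; 0 0 0 0"}}

```text
clock: 20.43
position: [0.5195, 0.1679, 0.1365]
tool_rot: [-3.142, -0.001, 1.371]
force: [-10.0, -1.3, 26.7]
grip_width: 0.022
```

```bash
python3 chk.py
python3 - <<'E'
from h import *
p=bot.grab_frame("side");q=bot.grab_frame("scene")
a=cv2.resize(p["frame"][200:290,220:350,::-1],(520,360),interpolation=cv2.INTER_CUBIC)
b=cv2.resize(q["frame"][190:310,190:290,::-1],(270,360),interpolation=cv2.INTER_CUBIC)
cv2.imwrite("pics/c5.png",np.hstack([a,b]))
E
```

```text
[0.51949648 0.16789188 0.13654029] [-9.99750536 -1.29300846 26.71826711] [-0.43919748  2.07457163  0.14595643] 0.021975053675193545
scene handle x med 0.126 z [0.1737 0.1793 0.1808]
 bar slope [0.049 0.169]
side handle x med 0.133 z [0.1733 0.1792 0.1929]
 bar slope [0.031 0.17 ]
  tray_in 0.65 [273. 251.] stand xy [0.107 0.001]
  offcut_pink 0.6 [280. 252.] stand xy [0.083 0.006]
  offcut_grey 0.52 [287. 242.] stand xy [ 0.052 -0.038]
  offcut_cream 0.53 [240. 234.] stand xy [ 0.228 -0.081]
  offcut_red 0.58 [279. 240.] stand xy [ 0.084 -0.049]
```

View pics/c5.png

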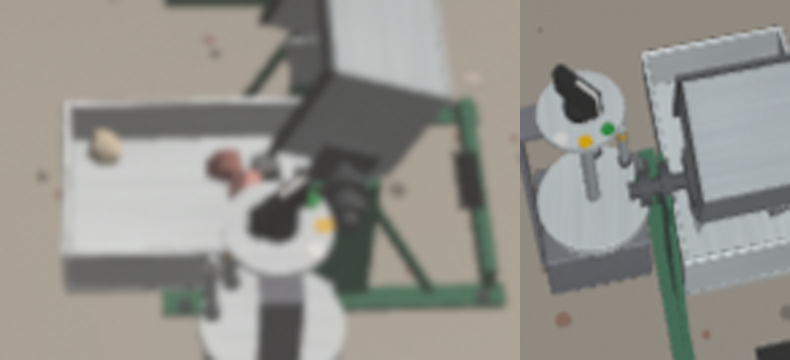

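Run:
```python
from h import *
p=bot.grab_frame("side");C=cloud(p)
for n,(u,v) in dict(cream=(246,237),red=(276,241),pink=(281,245),grey=(286,241)).items():
    print(n,C[v-1:v+2,u-1:u+2,:].reshape(-1,3).round(3)[[0,4,8]].tolist(),p["frame"][v,u])
```

```text
cream [[0.42, 0.054, 0.031], [0.422, 0.044, 0.038], [0.426, 0.047, 0.026]] [170 157 138]
red [[0.521, 0.009, 0.036], [0.525, 0.009, 0.028], [0.527, 0.0, 0.034]] [133  97  92]
pink [[0.534, -0.014, 0.039], [0.536, -0.022, 0.043], [0.54, -0.018, 0.03]] [175 134 126]
grey [[0.558, 0.008, 0.025], [0.559, -0.002, 0.032], [0.562, -0.008, 0.033]] [119 118 115]
```

Request:
{"fn": "move_arm", "kwargs": {"moves": "0 0 0.2 0; 0 0 0.4 0; 0 0 0.4 0; 0 0 0.4 0; 0 0 0.4 0; 0 0 0.4 0; 0 0 0.4 0; 0 0 0.4 0; 0 0 0.4 0; 0 0 0.4 0"}}

```text
clock: 22.02
position: [0.5195, 0.1679, 0.1363]
tool_rot: [-3.142, -0.001, 1.371]
force: [-11.5, -2.1, 29.7]
grip_width: 0.0219
```

Another 0.4 mm of command raised the force by 3 N with almost no motion, so the lever is firmly on the stop. Handing in.

```bash
python3 -c "
from workcell import bot
print(bot.job_done())"
```

```text
the job is handed in; nothing more can be done
None
```

I set the selector to green, tipped the bin fully and held it there. I handed the job in at about 22 s with the gripper still holding the lever down.

**Selector:** With the bin upright, I turned the knob from yellow. The bar's measured turn was +0.69 rad, so it sits at about 1.39, against a target of 1.40.

**Lever:** I gripped the red handle and swung it over. At 45 N grip the handle slipped about 10 mm in the pads, so I raised the grip to 100 N and pressed on slowly.

**Last checks:**
- **On the stop:** The upward force at the tool rose from 8 N to 26 N as it met the stop, and stayed there for more than 2.5 s. A further 0.4 mm of command brought it to about 30 N with almost no movement. The handle axis is at about 0.167 m, as expected at full tip.
- **Bar slope:** The two cameras disagreed slightly, 0.03 and 0.05, against 0.055 expected. That fits full tip within the noise.
- **Stop force:** I never measured the force on the post itself. I judged the contact from the tool force and the lack of movement, with a load well below the 60 N handle limit.
- **Stones:** The side camera finds all four inside the tray, with surface heights of about 25–45 mm. The detector put the cream one at the tray's edge, but the depth image and the picture show it inside the walls.
- **Carvings and tools:** Nothing was touched on the way, though I did not measure them again at the end.

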